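Re-tension the cam clamp of the marver stand

TASK

The cam clamp on the sloping marver stand is shut, but slack: the graphite paddle lies loose under it. Flip the red cam lever fully open, with the lever open turn the black six-sided adjusting nut down until its rubber foot just rests on the paddle's wooden handle (finger-tight, no harder), then flip the lever fully closed so that the cam squeezes the handle firmly. Leave the paddle in its saddle and do not disturb the jars and the bead dish beside the stand.

Things in the scene. Friction and masses are not known exactly. Their poses are not given: they have to be found in the camera images.
- stand: Sloping marver stand, fixed to the bench: grey base plate 200 x 120 x 8 mm; its aluminium deck rises away from the robot (towards its +x) at 35 degrees, 92 mm wide at the clamp, 56 mm farther up. Origin: centre of the base plate's underside; x horizontal, up-slope; y to its left; z up
- saddle (a point): Fixed point of the stand, 11.5 mm above the deck under the clamp's foot, where the middle of the handle's axis lies when the paddle is home. Axes: x up the slope, y level to the left, z square to the deck (35 degrees from vertical, leaning towards the robot)
- nut_grip (a point): Centre of the black six-sided rubber-sleeved adjusting nut on the clamp bar: 30 mm over flats, 35 over corners, 24 mm high; 6 mm of air under it, then the bar, with 5 mm high post caps 33 mm either side (along y). It turns about this point's z, 35 degrees from vertical; the point does not turn with it. Its flats align with closing fingers. Clockwise from above screws the foot down 20 mm a turn
- bar_top (a point): Middle of the clamp bar's top face, 18 mm below the nut's centre on its axis; z along that axis. Feel of the nut: a steady drag of 0.3 to 0.35 N m while the foot is free (it stays where left; the rubber sleeve winds up, 2 N m/rad); with the foot on the handle the torque rises by about 0.13 N m per rad. With the lever open, first touch comes after 1.5 to 3.8 rad of clockwise turning
- clamp_bar: Aluminium bar 82 x 26 x 12 mm across the handle (long side along its y) carrying the nut and the rubber foot that presses the handle. The cam lifts it 4.5 mm (square to the deck) as the lever opens and draws it down as it closes. A nut left at first touch gives a grip of about 50 N when closed; each further 0.1 rad adds 4 to 5 N. Origin on the deck under the nut; z square to the deck
- cam_lever (a joint): Angle of the red-handled cam lever: 0 closed on its stop, lying up-slope beside the stand, parallel to the deck; it grows as the end is lifted and swung over towards the robot, to 1.75 rad open on its stop, a little past square to the deck. Friction (1.2 N at the ball) keeps it where it is left; closing a set clamp takes 4 to 7 N on the red grip, and the last 0.1 rad goes over centre
- lever_ball (a point): Centre of the red ball, 21 mm in diameter, at the end of the lever, right of the stand, 97.5 mm from the pivot axis; the red grip behind it is 15 mm thick, 52 to 88 mm out. x of this point points along the lever to its end, y is parallel to the pivot axis. 35 mm free on both sides, air below. A pinched ball swings in the fingers: good for opening; it slips when closing, so push the grip shut
- lever_pivot (a point): Point on the lever's pivot axis in the plane in which the ball swings; y is the pivot axis (level), x up the slope, z square to the deck. The lever points along x cos(a) + z sin(a), a being joint cam_lever
- graphite_paddle: Graphite paddle with a wooden handle, 235 mm long in all, lying up the slope in the stand: handle in the saddle with its butt on a stop, black graphite blade at the top. Loose until clamped
- paddle_handle (a point): Centre of the paddle's turned wooden handle (100 mm long, 23 mm in diameter here), under the clamp's foot
- frit_jar_blue: Glass jar of blue frit with grey lid, 58 mm in diameter, 79 mm high, left of the stand; leave alone. Origin: centre of its underside
- frit_jar_orange: Glass jar of orange frit with red lid, 58 mm in diameter, 79 mm high, left of the stand; leave alone. Origin: centre of its underside
- bead_dish: Small grey dish of beads, 68 mm in diameter, 17 mm high, in front of the stand on the left; leave alone. Origin: centre of its underside

How it is judged (in metres and radians):
On the way, in this order (a step that is already met when the one before it is completed fails the run):
1. the cam lever is flipped open (past 1.4 rad) (value of joint cam_lever above 1.4 rad), for 0.2 s.
2. with the lever still open, the rubber foot has been run down onto the handle (it presses with 1 to 35 N) (value of joint cam_lever above 1.4 rad and contact force between clamp_bar and graphite_paddle between 1 and 35 N), for 0.3 s.
3. the lever is flipped fully closed and the cam squeezes the handle (value of joint cam_lever below 0.1 rad and contact force between clamp_bar and graphite_paddle above 40 N), for 0.2 s.
At the end, for the whole second after the job is handed in: the cam lever is closed (within 0.1 rad of its stop), the clamp's foot presses on the paddle's handle with 40 to 100 N (which a nut left finger-tight gives), and the paddle lies still in its saddle, the handle's centre within 6 mm of the saddle's (all of step 3 and contact force between clamp_bar and graphite_paddle below 100 N and distance between paddle_handle and saddle below 0.006 m and linear speed of graphite_paddle below 0.02 m/s); the robot touches nothing.
It fails at once if the blue frit jar is shoved more than 20 mm or tipped (distance of frit_jar_blue from where it was at the start of the episode above 0.02 m or angle between frit_jar_blue's own z axis and vertical above 0.35 rad).
It fails at once if the orange frit jar is shoved more than 20 mm or tipped (distance of frit_jar_orange from where it was at the start of the episode above 0.02 m or angle between frit_jar_orange's own z axis and vertical above 0.35 rad).
It fails at once if the bead dish is shoved more than 20 mm or tipped (distance of bead_dish from where it was at the start of the episode above 0.02 m or angle between bead_dish's own z axis and vertical above 0.35 rad).
It fails at once if the foot is screwed so hard onto the handle that it bruises it (over 120 N) (contact force between clamp_bar and graphite_paddle above 120 N).
It fails at once if the robot leans on the graphite paddle (over 15 N) (contact force between any of the fingers, the arm and graphite_paddle above 15 N).
It also fails if it takes over 72 s, if anything falls off the work surface, if the arm or the gripper's body presses on something with over 40 N, if the wrist force passes 120 N, or if a joint passes its speed limit or range.

ROBOT

A 6-joint arm with a two-finger parallel gripper is mounted at the origin on the work surface; the furniture and walls round the work are solid. World frame = base frame: x ahead of the robot, y to its left, z up, the work surface at z = 0. Lengths are in mm, angles in rad, forces in N, time in s.
With the tool pointing down it reaches from about 300 to 775 mm from the base axis. Payload 14.6 kg.
Tool frame: the origin (TCP) lies on the centre line of the jaws, within the pads' length; the fingertips stand 8 mm ahead of it and the grasp point (between the pads) lies 11 mm behind it; z points along the fingers, y is the direction in which the jaws open and shut (so a half turn about z gives the same grasp; the last joint's range is limited). The gripper opens to 94 mm and grips with 3 to 60 N. Pads are 16 mm wide; open, the fingers measure 119 mm over their backs; the gripper's body (75 mm by 177 mm) begins 78 mm behind the grasp point.
Start: joints at [-1.242, 0.3, 1.521, -0, 1.321, -0.067], TCP at [212.043, -507.471, 213.446] pointing down, gripper open.
Joint ranges: [-3.03, 3.03], [-0.79, 2.21], [0.23, 2.52], [-1.04, 4.18], [0, 3.07], [-2.55, 2.55]. Speed limits (rad/s): [2.22, 2.22, 2.57, 3.14, 3.14, 3.14].

INTERFACE

Orientations are given as [roll, pitch, yaw] about the fixed x, y, z axes, in that order (R = Rz(yaw) Ry(pitch) Rx(roll)).
In Python, from cell import read_state, cams, manip gives the robot as it stands.
- The arm moves only by the shell command python3 -m handwheel 'ROWS' [OPENING] [FORCE]. ROWS is JSON, a list of rows, each a list of 4 numbers: the shift along the tool's x, y, z in m, then the turn about the tool's z in degrees. In form: [[dx, dy, dz, turn], ...]. A call has 1 to 5 rows; each row is the pose to reach, as a shift and turn from the pose measured when the call began, along the tool's axes at that moment; what a row does not reach only later rows make up. A row lasts 1/8 s, in which the tool goes at most 62.5 mm and 10.7 degrees, less where a joint would pass 70% of its speed; a pose out of reach is approached as far as the arm can. A call with a gripper value outside its range is refused whole. OPENING is the closure, from 0 (fully open) to 1 (shut), set as the call begins (- or left out, the last holds). The fingers move at their own pace and stop on an object; FORCE is the grip in N (left out, the last holds). Time passes only in rows, so rows that repeat a pose let the fingers close. It gives the time, the measured TCP pose, the force and the opening at its end, in the units of the state.
- read_state(): the state, without advancing time (a new reading comes with each control period).
- cams.camera(name): name is "scene" or "side" or "wrist"; returns the picture (420x560x3 uint8, red, green, blue); there is no depth.
- cams.get_calibration(name): a dict with "vertical_fov" (degrees; the focal length in pixels is half the picture's height over the tangent of half this angle, whatever the lens; pixels are square), "cx", "cy" (the principal point, pixels), "R" (3x3) and "t" (3): a world point X has camera coordinates R X + t. Camera axes: x right, y down, z forward; pixel columns grow to the right and rows downward; lengths in mm; the calibration is good to about 2 mm. The wrist camera is an equidistant fisheye: a pixel r from the principal point sees the ray r / f radians off the axis. A picture is of the moment at which its call begins: read the wrist's pose just before it. get_calibration takes no time and is no camera call; for the wrist camera it gives the pose at the moment of the call.
- manip.sign_off(): hands the job in, once; it reports no verdict.
The state is a dict: "clock": time; "joints": joint angles; "qd": joint speeds; "effort": joint torques, N m; "eef_pos": TCP position; "eef_rot": TCP orientation; "wrist_force": force on the tool from outside, world axes, zero at the start; "moment": the same for the moment, N m; "finger_gap": finger opening in mm.
Only numpy, scipy, OpenCV 4.12 (cv2) and the standard library are available. Lean on these libraries where they do the work, as an engineer would, in place of code of your own. Each camera call takes 0.05 s, during which the arm holds its last target. There are 200 camera calls.

## Working session

There is one attempt and no reset: what is moved stays moved. The work goes in short steps, Python scripts to look and compute and a shell command to move; the robot and the scene stay as the last step left them, time stands still between calls to the robot, and variables do not carry over. Pictures are saved under pics/ and viewed, about 8 in all and at most 12, crops included, and the job is handed in when it is done.

```bash
ls; mkdir -p pics
python3 - <<'E'
from cell import read_state,cams,manip
import cv2,numpy as np
print(read_state())
ims=[]
for n in("scene","side"):
    im=cams.camera(n)[:,:,::-1]; cv2.imwrite(f'pics/{n}0.png',im); c=cams.get_calibration(n); print(n,c)
E
```

```text
pics
{'clock': 0.0, 'joints': array([-1.24162544e+00,  3.00419054e-01,  1.52158861e+00, -9.81080110e-06,
        1.32069351e+00, -6.65939952e-02]), 'qd': array([ 5.47178721e-04, -1.51589672e-03,  5.08618440e-04, -5.90884685e-04,
        1.66337522e-04, -6.28780216e-05]), 'effort': array([-2.66621682e-04, -5.31802154e+01, -3.52730334e+01,  7.08201667e-02,
        2.44173309e-02, -7.58216947e-05]), 'eef_pos': array([ 211.94813101, -507.24500123,  212.91168813]), 'eef_rot': array([-3.14048596e+00, -6.42844579e-05,  3.95767278e-01]), 'wrist_force': array([ 0.16835033, -0.83643529, -0.21526948]), 'moment': array([ 0.03226479,  0.03564661, -0.0267876 ]), 'finger_gap': 94.00469396425497}
scene {'vertical_fov': 50.779522849636834, 'cx': 279.8069498719756, 'cy': 214.37125777308515, 'R': array([[-0.73857804, -0.67399418,  0.01530737],
       [-0.51002057,  0.54375511, -0.66649036],
       [ 0.44088716, -0.50006222, -0.74535648]]), 't': array([488.45933968, 293.03516058, 737.3203057 ])}
side {'vertical_fov': 57.64137773482439, 'cx': 278.76803709238203, 'cy': 209.90794571083407, 'R': array([[-0.99075401, -0.13546049, -0.00754605],
       [-0.07264987,  0.57668901, -0.81372709],
       [ 0.1145796 , -0.80565516, -0.58119814]]), 't': array([550.11099862,  67.10188879, 956.74503634])}
```

View pics/scene0.png

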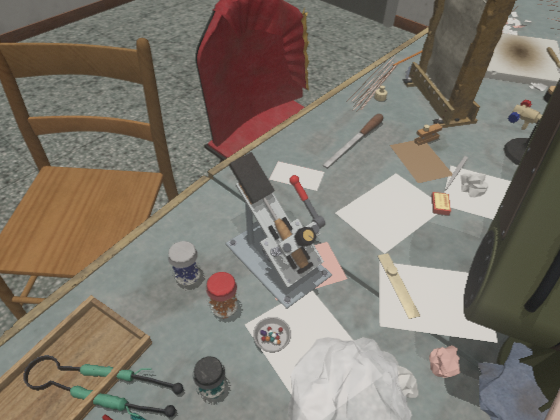

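View pics/side0.png

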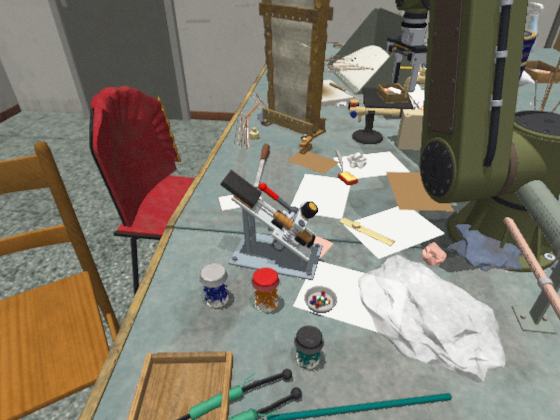

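Scene view: red ball near (295,181), black nut with brass top near (306,236). Side view: ball (263,186), nut (310,209). Next I'll take enlarged crops and triangulate.

```bash
cat > h.py <<'E'
import numpy as np,cv2
from cell import read_state,cams,manip
from scipy.spatial.transform import Rotation as Rot
def ray(c,p,fish=False):
    f=210/np.tan(np.radians(c['vertical_fov'])/2)
    d=np.array([(p[0]-c['cx'])/f,(p[1]-c['cy'])/f,1.])
    if fish:
        v=d[:2];r=np.linalg.norm(v);d=np.r_[v/max(r,1e-9)*np.sin(r),np.cos(r)]
    R=np.array(c['R']);d=R.T@d
    return -R.T@c['t'],d/np.linalg.norm(d)
def tri(rays):
    A=sum(np.eye(3)-np.outer(d,d) for o,d in rays);b=sum((np.eye(3)-np.outer(d,d))@o for o,d in rays)
    X=np.linalg.solve(A,b);return X,[np.linalg.norm(np.cross(X-o,d)) for o,d in rays]
def proj(c,X,fish=False):
    f=210/np.tan(np.radians(c['vertical_fov'])/2);v=np.array(c['R'])@X+c['t']
    if fish:
        r=np.hypot(v[0],v[1]);k=np.arctan2(r,v[2])/max(r,1e-9)
        return np.array([c['cx']+f*k*v[0],c['cy']+f*k*v[1]])
    return np.array([c['cx']+f*v[0]/v[2],c['cy']+f*v[1]/v[2]])
E
python3 - <<'E'
from h import *
a=cv2.imread('pics/scene0.png')[140:310,210:360];b=cv2.imread('pics/side0.png')[160:285,205:340]
a=cv2.resize(a,None,fx=3.5,fy=3.5,interpolation=cv2.INTER_CUBIC)[:595,:]
b=cv2.resize(b,None,fx=2,fy=2)
cv2.imwrite('pics/a.png',cv2.resize(cv2.imread('pics/scene0.png')[140:310,210:360],(525,595),interpolation=cv2.INTER_CUBIC))
cv2.imwrite('pics/b.png',cv2.resize(cv2.imread('pics/side0.png')[160:285,205:340],(640,593),interpolation=cv2.INTER_CUBIC))
for n,box in(("scene",(210,140,360,310)),("side",(205,160,340,240))):
    im=cv2.imread(f'pics/{n}0.png');h=cv2.cvtColor(im,cv2.COLOR_BGR2HSV)
    m=((h[...,0]<6)|(h[...,0]>174))&(h[...,1]>170)&(h[...,2]>90)
    k=np.zeros_like(m);k[box[1]:box[3],box[0]:box[2]]=1;m&=k
    _,_,s,c=cv2.connectedComponentsWithStats(m.astype(np.uint8));print(n,[(list(x),y.round(1)) for x,y in zip(s[1:],c[1:]) if x[4]>20])
E
```

```text
scene []
side [([np.int32(259), np.int32(183), np.int32(20), np.int32(17), np.int32(127)], array([267.7, 190.8]))]
```

View pics/a.png

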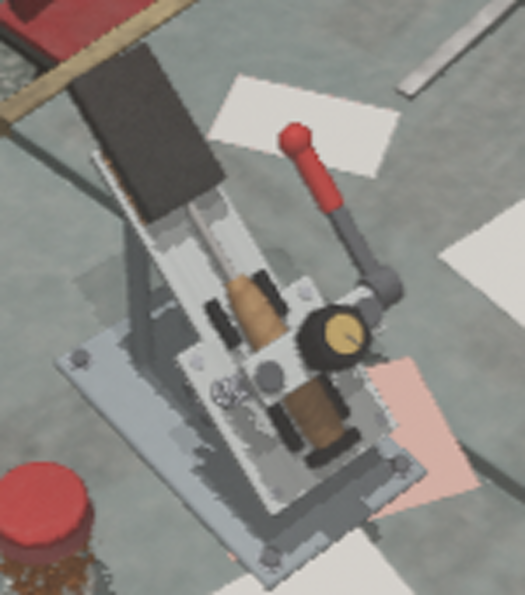

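View pics/b.png

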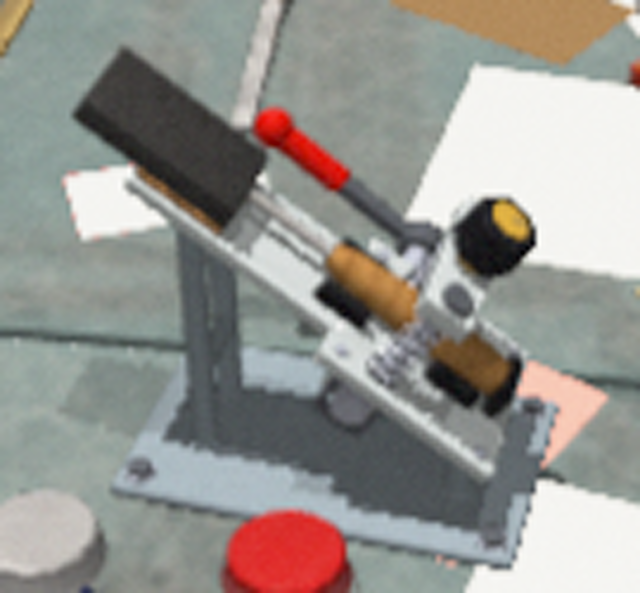

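Run:
```python
from h import *
S,D=cams.get_calibration('scene'),cams.get_calibration('side')
sc=lambda x,y:(210+x/3.5,140+y/3.5); sd=lambda x,y:(205+x/4.74,160+y/4.744)
def T(a,b): return tri([ray(S,sc(*a)),ray(D,sd(*b))])
P={}
for n,a,b in[('ball',(295,138),(273,126)),('nuttop',(345,334),(513,221)),('backL',(55,362),(115,488)),('frontL',(270,588),(510,562)),('frontR',(425,475),(558,405)),('capL',(270,376),(459,298)),('bladeTL',(75,90),(78,112)),('bladeFrontL',(150,222),(230,225)),('bladeFrontR',(224,185),(267,155))]:
    P[n],e=T(a,b);print(n,P[n].round(1),np.round(e,1))
for a,b in(('frontL','backL'),('frontR','frontL')):
    v=P[b]-P[a];print(np.degrees(np.arctan2(v[1],v[0])),np.linalg.norm(v[:2]))
v=P['ball']-P['nuttop'];print(v)
c=cams.get_calibration('wrist');s=read_state()
R=Rot.from_euler('xyz',s['eef_rot']).as_matrix();Rc=np.array(c['R']);C=-Rc.T@c['t']
print('cam in tool',R.T@(C-s['eef_pos']),(R.T@Rc.T).round(3),c['vertical_fov'])
```

```text
ball [587.8  40.7 127.7] [0.1 0.1]
nuttop [460.8 151.2 157. ] [0. 0.]
backL [644.5 186.    7.3] [0. 0.]
frontL [450.8 210.9   6.3] [1.2 1.2]
frontR [433.9  98.4   7.4] [0.8 0.8]
capL [481.1 182.  135.5] [0.3 0.3]
bladeTL [654.9 143.8 192.2] [1.8 1.8]
bladeFrontL [586.9 157.7 148.7] [0.4 0.4]
bladeFrontR [575.4 114.8 156.5] [2.7 2.7]
-7.309974588459336 195.236460254345
81.4280476168287 113.72485671728887
[ 127.04517586 -110.46840307  -29.34826395]
cam in tool [ 7.01128246e+01  5.24599498e-02 -1.72008564e+02] [[-0.    -0.97  -0.242]
 [ 1.    -0.001  0.001]
 [-0.001 -0.242  0.97 ]] 65.70646984690485
```

Scene crop: the ball is at (295,138), the brass nut top at (345,334) and the lever lies up-slope. Side crop: the same items at (273,126) and (513,221). Stand yaw is about -8°, nut centre about (469,150,145), pivot about (509,52,72). Before moving I'll check that the path is clear.

```bash
python3 -m handwheel --help 2>&1 | head -20
python3 - <<'E'
from h import *
S,D=cams.get_calibration('scene'),cams.get_calibration('side')
for p in[(412,75),(470,122),(510,160),(380,95),(430,130),(520,115)]:
    o,d=ray(S,p);print(p,(o-d*o[2]/d[2]).round())
print('mirror top?',[ (tri([ray(S,a),ray(D,b)])[0].round()) for a,b in[((470,122),(300,135)),((412,75),(263,118))]])
for t in(0,.3,.6,1):
    X=np.array([212+318*t,-507+587*t,330]);print(X,proj(S,X).round(),proj(D,X).round())
E
```

```text
invalid input: not JSON, or not a number
(412, 75) [ 714. -674.    0.]
(470, 122) [ 468. -572.    0.]
(510, 160) [ 319. -494.    0.]
(380, 95) [ 725. -510.    0.]
(430, 130) [ 531. -463.    0.]
(520, 115) [ 379. -702.    0.]
mirror top? [array([ 551., -827., -149.]), array([ 709., -657.,   12.])]
[ 212 -507  330] [638.  50.] [408.  48.]
[ 307.4 -330.9  330. ] [553.  67.] [382.  62.]
[ 402.8 -154.8  330. ] [458.  86.] [348.  79.]
[530  80 330] [311. 115.] [285. 113.]
```

```bash
python3 -m handwheel '[[0,0,-0.06,0],[0.02,-0.02,-0.11,0],[0.07,-0.05,-0.11,-10],[0.12,-0.09,-0.11,-20],[0.165,-0.13,-0.11,-30]]' 0 20
```

```text
clock: 0.72
eef_pos: [314.7, -322.0, 322.8]
eef_rot: [-3.14, -0.001, 0.925]
wrist_force: [0.3, 0.2, 0.2]
finger_gap: 94.3
```

```bash
python3 -m handwheel '[[0.055,-0.01,0,-10],[0.11,-0.02,0,-20],[0.165,-0.03,0,-30],[0.22,-0.04,0,-40],[0.275,-0.05,0,-50]]'
```

```text
clock: 1.35
eef_pos: [440.7, -70.5, 323.0]
eef_rot: [-3.141, -0.001, 1.803]
wrist_force: [-0.3, -0.0, 0.7]
finger_gap: 94.0
```

```bash
python3 -m handwheel '[[0.025,0.025,0,-10],[0.05,0.05,0,-20],[0.075,0.075,0,-30],[0.1,0.1,0,-40],[0.125,0.12,0,-50]]'; python3 -m handwheel '[[0,0,0,-10],[0,0,0,-18.7],[0,0,0,-18.7]]'
python3 - <<'E'
from h import *
s=read_state();print(s['eef_pos'],s['eef_rot'],s['joints'])
c=cams.get_calibration('wrist');im=cams.camera('wrist')[:,:,::-1];cv2.imwrite('pics/w1.png',im);np.save('w1.npy',c,allow_pickle=True)
for n,X in(('ball',(587.8,40.7,127.7)),('nuttop',(460.8,151.2,157)),('blade',(587,157.7,148.7))):print(n,proj(c,np.array(X),True).round(1))
E
```

```text
clock: 1.98
eef_pos: [529.1, 79.9, 322.7]
eef_rot: [3.141, -0.002, 2.682]
wrist_force: [0.5, -0.6, -0.7]
finger_gap: 93.8
clock: 2.35
eef_pos: [529.0, 80.0, 322.4]
eef_rot: [3.141, -0.002, 3.007]
wrist_force: [-0.5, 0.5, 0.7]
finger_gap: 93.7
[529.03891804  79.98952064 322.37016415] [ 3.14068657e+00 -2.21996752e-03  3.00736265e+00] [ 8.09344001e-02  2.08614499e-01  1.38522136e+00  1.35947026e-03
  1.54973213e+00 -1.35566089e+00]
ball [250.1 243.7]
nuttop [335.2 124.2]
blade [350.4 235.9]
```

View pics/w1.png

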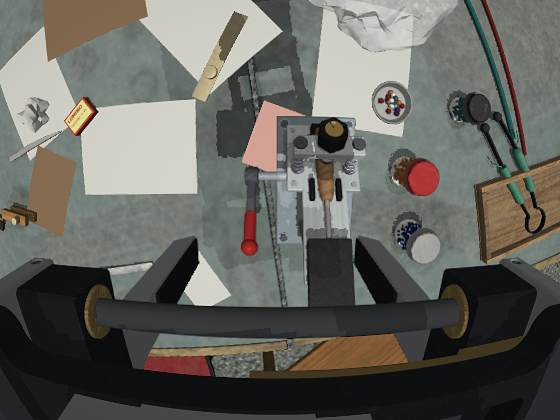

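The wrist view shows the ball at (249.5,246) and the nut's brass top at (333,129), 2–5 px from the prediction. The stand is square to the image. I'll triangulate with three rays.

Run:
```python
from h import *
S,D=cams.get_calibration('scene'),cams.get_calibration('side');W=np.load('w1.npy',allow_pickle=True).item()
sc=lambda x,y:(210+x/3.5,140+y/3.5); sd=lambda x,y:(205+x/4.74,160+y/4.744)
im=cv2.imread('pics/w1.png');h=cv2.cvtColor(im,cv2.COLOR_BGR2HSV)
def blob(m,b):
    k=np.zeros(m.shape,np.uint8);k[b[1]:b[3],b[0]:b[2]]=m[b[1]:b[3],b[0]:b[2]]
    n,_,s,c=cv2.connectedComponentsWithStats(k);i=1+np.argmax(s[1:,4]);print(s[i],c[i].round(1));return c[i]
red=(((h[...,0]<8)|(h[...,0]>172))&(h[...,1]>150)).astype(np.uint8)
ball=blob(red,(235,237,265,262))
br=((h[...,0]>15)&(h[...,0]<32)&(h[...,1]>110)&(h[...,2]>90)).astype(np.uint8)
nt=blob(br,(318,112,348,146))
for n,a,b,w in(('ball',(295,138),(273,126),ball),('nuttop',(345,334),(513,221),nt),('capL',(270,376),(459,298),(359,144)),('frontL',(270,588),(510,562),(357,117)),('pivot end',(385,285),(430,235),(251,173))):
    X,e=tri([ray(S,sc(*a)),ray(D,sd(*b)),ray(W,w,True)]);print(n,X.round(1),np.round(e,1))
u=np.array([np.cos(-.14),np.sin(-.14),0])
```

```text
[241 237  17  18 241] [248.7 245.6]
[325 121  18  15 201] [333.9 128.5]
ball [589.2  38.7 126.2] [0.8 0.9 1.2]
nuttop [462.7 149.4 155.1] [0.9 1.9 2.5]
capL [483.2 180.2 133.4] [1.3 1.8 2.6]
frontL [451.4 212.6   8.2] [2.3 0.7 2.1]
pivot end [508.1  50.   72.7] [1.5 2.1 2.3]
```

```bash
python3 -m handwheel '[[-0.03,-0.015,0,0],[-0.065,-0.032,0.03,0],[-0.065,-0.032,0.07,0],[-0.065,-0.032,0.1,0],[-0.065,-0.032,0.1,0]]' 0.52 20
python3 - <<'E'
from h import *
s=read_state();print(s['eef_pos'],s['eef_rot'],s['finger_gap'])
c=cams.get_calibration('wrist');im=cams.camera('wrist')[:,:,::-1];cv2.imwrite('pics/w2.png',im)
h=cv2.cvtColor(im,cv2.COLOR_BGR2HSV);red=(((h[...,0]<8)|(h[...,0]>172))&(h[...,1]>150)).astype(np.uint8)
n,_,st,ce=cv2.connectedComponentsWithStats(red)
p=proj(c,np.array([589,39.3,127]),True);print('pred',p)
for a,b in zip(st[1:],ce[1:]):
    if a[4]>60:print(a,b.round(1))
cv2.imwrite('pics/w2c.png',cv2.resize(im[100:420,100:460],None,fx=1.8,fy=1.8))
E
```

```text
clock: 3.02
eef_pos: [588.1, 39.3, 220.5]
eef_rot: [3.141, -0.006, 3.002]
wrist_force: [0.6, 0.7, 1.2]
finger_gap: 47.3
[588.10764819  39.30620561 220.45875124] [ 3.14118217 -0.00593215  3.00175493] 47.262090770502674
pred [276.23085234 215.21874971]
[541   0  19  58 213] [551.2  25.6]
[ 44  47  37  46 358] [66.3 71.6]
[ 470  115   34   43 1194] [486.2 135.9]
[ 265  169   23   62 1033] [275.6 201.1]
```

View pics/w2c.png

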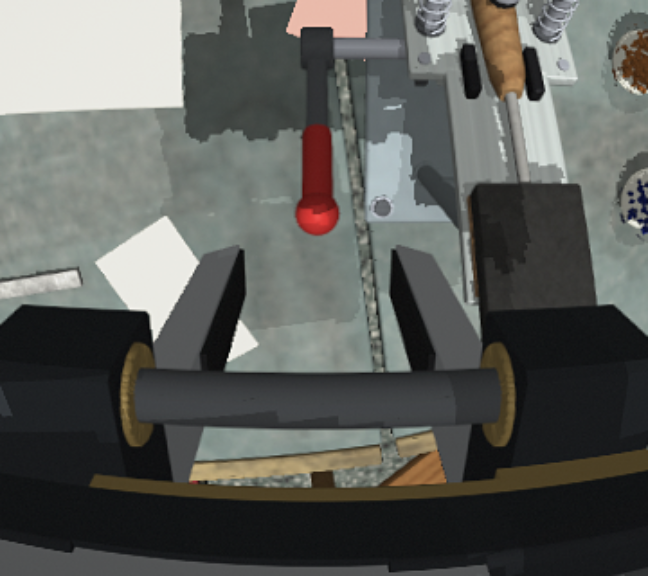

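The ball is at about (276,219), centred between the fingers and about 3 mm farther out. I'll descend and pinch it.

```bash
python3 -m handwheel '[[-0.003,0,0.04,0],[-0.003,0,0.08,0],[-0.003,0,0.093,0],[-0.003,0,0.093,0]]' 0.52 20; python3 -m handwheel '[[0,0,0,0],[0,0,0,0],[0,0,0,0],[0,0,0,0]]' 1 20
```

```text
clock: 3.58
eef_pos: [592.0, 39.1, 130.7]
eef_rot: [3.141, -0.002, 3.002]
wrist_force: [0.7, 0.3, 0.3]
finger_gap: 45.0
clock: 4.08
eef_pos: [592.4, 38.6, 131.4]
eef_rot: [3.141, -0.0, 3.002]
wrist_force: [1.7, -4.7, 3.5]
finger_gap: 19.3
```

```bash
python3 -m handwheel '[[0.0055,0,-0.007,0],[0.011,0,-0.0135,0],[0.017,0,-0.019,0],[0.017,0,-0.019,0]]' 1 25
```

```text
clock: 4.58
eef_pos: [574.8, 41.1, 150.5]
eef_rot: [3.141, -0.002, 3.002]
wrist_force: [-4.1, -1.4, -3.2]
finger_gap: 19.0
```

```bash
python3 -m handwheel '[[0.0105,0,-0.0075,0],[0.0215,0,-0.0137,0],[0.0335,0,-0.0182,0],[0.0458,0,-0.0213,0],[0.0458,0,-0.0213,0]]';  python3 -m handwheel '[[0.0125,0,-0.001,0],[0.0254,0,-0.0011,0],[0.038,0,0.0008,0],[0.0502,0,0.0044,0],[0.0502,0,0.0044,0]]'
```

```text
clock: 5.2
eef_pos: [529.3, 47.4, 173.4]
eef_rot: [3.141, 0.001, 3.002]
wrist_force: [-0.5, -4.5, 8.1]
finger_gap: 17.3
clock: 5.82
eef_pos: [479.5, 54.3, 171.8]
eef_rot: [3.141, 0.004, 3.002]
wrist_force: [-10.4, -4.9, 26.9]
finger_gap: 15.4
```

Run:
```python
from h import *
for n in('scene','side'):
    im=cams.camera(n)[:,:,::-1];cv2.imwrite(f'pics/{n}3.png',im)
a=cv2.imread('pics/scene3.png')[130:280,240:370];b=cv2.imread('pics/side3.png')[110:260,230:360]
f=lambda i:cv2.resize(i,(390,450),interpolation=cv2.INTER_CUBIC)
cv2.imwrite('pics/m3.png',np.hstack([f(a),f(b)]))
```

```text
(no output)
```

View pics/m3.png

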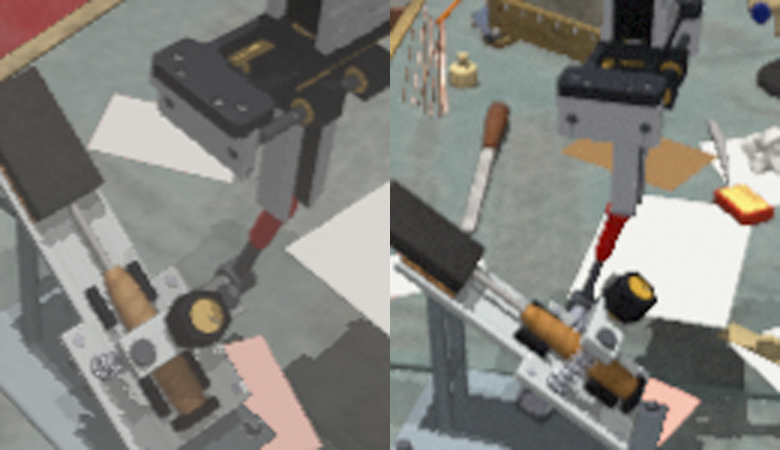

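Both views show the lever raised past vertical, with the ball still between the fingers near their tips. I'll re-grip slightly lower.

```bash
python3 -m handwheel '[[0,0,0,0],[0,0,0,0],[0,0,0.011,0],[0,0,0.011,0]]' 0.66; python3 -m handwheel '[[0,0,0,0],[0,0,0,0],[0,0,0,0]]' 1 25;python3 -m handwheel '[[0.011,0,0.005,0],[0.0226,0,0.0117,0],[0.032,0,0.019,0],[0.038,0,0.025,0],[0.038,0,0.025,0]]'
```

```text
clock: 6.42
eef_pos: [479.2, 54.3, 159.5]
eef_rot: [-3.141, 0.002, 3.002]
wrist_force: [-0.8, 0.4, -0.4]
finger_gap: 32.2
clock: 6.8
eef_pos: [479.1, 54.4, 159.3]
eef_rot: [-3.142, 0.001, 3.002]
wrist_force: [0.3, 1.2, -3.4]
finger_gap: 19.2
clock: 7.42
eef_pos: [439.5, 59.7, 134.5]
eef_rot: [-3.141, -0.002, 3.003]
wrist_force: [-17.3, -1.1, 15.5]
finger_gap: 16.9
```

```bash
python3 -m handwheel '[[0,0,0,0],[0,0,0,0],[0,0,-0.04,0],[0,0,-0.1,0],[0,0,-0.15,0]]' 0.5; python3 -m handwheel '[[0.06,0.02,0,0],[0.06,0.02,0,0]]';python3 - <<'E'
from h import *
s=read_state();print(s['eef_pos'],s['eef_rot'])
for n in('scene','side','wrist'):
    im=cams.camera(n)[:,:,::-1];cv2.imwrite(f'pics/{n}4.png',im)
np.save('w4.npy',cams.get_calibration('wrist'),allow_pickle=True)
a=cv2.imread('pics/side4.png')[130:280,230:360];b=cv2.imread('pics/wrist4.png')
cv2.imwrite('pics/m4.png',np.hstack([cv2.resize(a,(364,420),interpolation=cv2.INTER_CUBIC),b[:,130:530]]))
E
```

```text
clock: 8.05
eef_pos: [439.7, 59.8, 286.6]
eef_rot: [-3.141, -0.001, 3.002]
wrist_force: [-0.2, 0.6, -0.6]
finger_gap: 47.0
clock: 8.3
eef_pos: [381.4, 88.7, 287.5]
eef_rot: [3.141, 0.002, 3.004]
wrist_force: [0.7, -0.3, -0.8]
finger_gap: 46.7
[381.3558874   88.74552467 287.48671423] [3.14132905e+00 1.79777886e-03 3.00406012e+00]
```

View pics/m4.png

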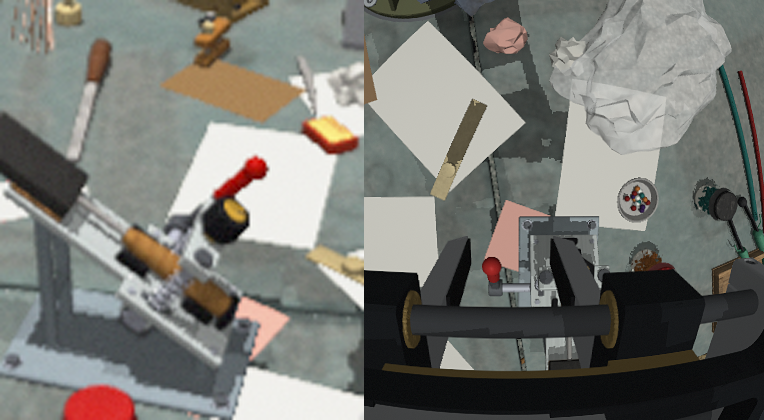

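Side crop: the lever now leans toward the robot with the ball at (257,168). Next is its position and angle, plus a nut re-measure.

Run:
```python
from h import *
S,D=cams.get_calibration('scene'),cams.get_calibration('side');W=np.load('w4.npy',allow_pickle=True).item()
rb={}
for n,box in(('scene',(280,170,360,280)),('side',(300,170,335,215)),('wrist',(235,250,275,300))):
    h=cv2.cvtColor(cv2.imread(f'pics/{n}4.png'),cv2.COLOR_BGR2HSV)
    m=(((h[...,0]<8)|(h[...,0]>170))&(h[...,1]>130)).astype(np.uint8);k=np.zeros_like(m);k[box[1]:box[3],box[0]:box[2]]=m[box[1]:box[3],box[0]:box[2]]
    _,_,s,c=cv2.connectedComponentsWithStats(k)
    for a,b in zip(s[1:],c[1:]):
        if a[4]>25:print(n,a,b.round(1))
    m=((h[...,0]>15)&(h[...,0]<32)&(h[...,1]>110)&(h[...,2]>90)).astype(np.uint8)
    b={'scene':(295,220,325,250),'side':(305,198,322,215),'wrist':(0,0,1,1)}[n]
    k=np.zeros_like(m);k[b[1]:b[3],b[0]:b[2]]=m[b[1]:b[3],b[0]:b[2]]
    _,_,s,c=cv2.connectedComponentsWithStats(k)
    for a,b in zip(s[1:],c[1:]):
        if a[4]>12:print(' brass',n,a,b.round(1))
X,e=tri([ray(D,(321.8,190)),ray(W,(257,268),True)]);print(X,e,'scene pred',proj(S,X))
p=np.array([510,50.4,71]);v=X-p;u=v[0]*.990-v[1]*.139;print('elev',np.degrees(np.arctan2(v[2],u)),np.hypot(u,v[2]))
```

```text
scene [331 211  20   8  80] [342.9 215.2]
side [307 186  18  15 113] [316.3 193.3]
 brass side [310 201   8   9  48] [313.4 204.8]
wrist [248 257  19  26 356] [257.7 268.6]
[449.18514594  58.45548581 142.43332671] [np.float64(3.5016638869427594), np.float64(3.5016638869429175)] scene pred [345.89314846 214.81181844]
elev 130.64650896047934 94.14695808021786
```

```bash
python3 -m handwheel '[[-0.05,0.025,0,0],[-0.1,0.05,0,0],[-0.135,0.074,0,0],[-0.135,0.074,0.02,0],[-0.135,0.074,0.02,0]]' 0.5;python3 - <<'E'
from h import *
s=read_state();print(s['eef_pos'],s['eef_rot'])
c=cams.get_calibration('wrist');np.save('w5.npy',c,allow_pickle=True)
im=cams.camera('wrist')[:,:,::-1];cv2.imwrite('pics/w5.png',im)
print(proj(c,np.array([459.5,150.4,159.7]),True))
cv2.imwrite('pics/w5c.png',cv2.resize(im[60:300,170:410],None,fx=2.5,fy=2.5,interpolation=cv2.INTER_CUBIC))
E
```

```text
clock: 9.07
eef_pos: [527.5, 141.8, 264.1]
eef_rot: [-3.139, -0.004, 3.002]
wrist_force: [-0.3, 0.2, 0.1]
finger_gap: 46.9
[527.5289444  141.77387973 264.06701637] [-3.13945315 -0.00449171  3.0019302 ]
[275.24694308 131.92977579]
```

View pics/w5c.png

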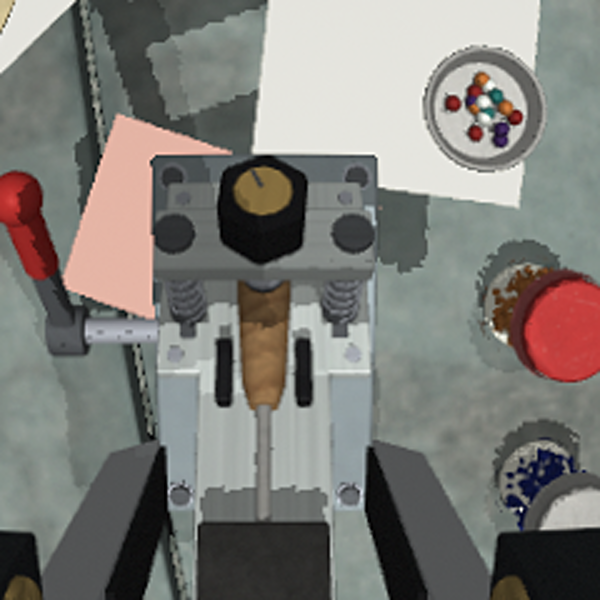

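The nut's brass top is at (275,136), flats square to the jaws, about 4 mm farther out than predicted. I'll move over the nut, descend and grip.

```bash
cat > m.py <<'E'
from h import *
n=np.array([-.568,.080,.819]);c0=np.array([471.4,148.8,148.2])
M=[];F=[]
s=read_state();r=(s['eef_pos']-c0)/1000
print('t',round(s['clock'],2),'pos',s['eef_pos'].round(1),'yaw',round(np.degrees(s['eef_rot'][2])%360,1),'gap',round(s['finger_gap'],1),'F',s['wrist_force'].round(1),'M',s['moment'].round(3),'M.n',round(s['moment']@n,3),'corr',round((s['moment']+np.cross(r,s['wrist_force']))@n,3))
E
python3 -m handwheel '[[0.03,0,0,0],[0.0565,-0.001,0.02,0],[0.0565,-0.001,0.065,0],[0.0565,-0.001,0.065,0]]' 0.57; python3 m.py; python3 -m handwheel '[[0,0,0.025,0],[0,0,0.049,0],[0,0,0.049,0]]'; python3 m.py; python3 -m handwheel '[[0,0,0,0],[0,0,0,0],[0,0,0,0],[0,0,0,0]]' 1 40; python3 m.py
```

```text
clock: 9.62
eef_pos: [470.5, 148.1, 199.7]
eef_rot: [-3.139, -0.005, 3.002]
wrist_force: [-0.5, 0.0, 0.5]
finger_gap: 40.6
t 9.62 pos [470.5 148.1 199.7] yaw 172.0 gap 40.6 F [-0.5  0.   0.5] M [ 0.044 -0.14   0.006] M.n -0.031 corr -0.033
clock: 10.0
eef_pos: [470.6, 147.9, 151.5]
eef_rot: [-3.139, -0.006, 3.001]
wrist_force: [0.1, -0.4, -0.1]
finger_gap: 40.4
t 10.0 pos [470.6 147.9 151.5] yaw 172.0 gap 40.4 F [ 0.1 -0.4 -0.1] M [ 0.055 -0.151  0.006] M.n -0.039 corr -0.039
clock: 10.5
eef_pos: [471.6, 148.0, 152.9]
eef_rot: [-3.14, -0.003, 3.001]
wrist_force: [4.1, 0.3, 5.3]
finger_gap: 30.0
t 10.5 pos [471.6 148.  152.9] yaw 172.0 gap 30.0 F [4.1 0.3 5.3] M [-0.047 -0.731 -0.104] M.n -0.118 corr -0.11
```

```bash
python3 -m handwheel '[[0,0,0,5],[0,0,0,10],[0,0,0,10]]' 1 50 >/dev/null; python3 m.py;  python3 -m handwheel '[[0,0,0,5],[0,0,0,10],[0,0,0,10]]' >/dev/null; python3 m.py;  python3 -m handwheel '[[0,0,0,5],[0,0,0,10],[0,0,0,10]]' >/dev/null; python3 m.py
```

```text
t 10.88 pos [471.4 148.4 153.2] yaw 162.0 gap 30.3 F [-3.8  2.3  1.8] M [1.349 0.422 0.85 ] M.n -0.036 corr -0.032
t 11.25 pos [470.8 148.5 153.1] yaw 152.1 gap 30.8 F [-6.6  0.9  0.8] M [1.008 0.749 0.933] M.n 0.252 corr 0.25
t 11.62 pos [470.1 148.8 153.1] yaw 142.2 gap 32.0 F [-7.1  3.   1.6] M [0.884 0.865 0.616] M.n 0.072 corr 0.074
```

```bash
sed -i 's/^r=.*//; s/;r=(s.*$/;L=.178;F=s["wrist_force"];Mc=s["moment"]-L*np.array([F[1],-F[0],0])/; s/,.M\.n.*$/,"Mn",round(Mc@n,3))/' m.py; python3 -m handwheel '[[0,0,0,5],[0,0,0,10],[0,0,0,15],[0,0,0,15]]' >/dev/null; python3 m.py; python3 -m handwheel '[[0,0,0,0],[0,0,0,0],[0,0,-0.02,0],[0,0,-0.02,-10],[0,0,-0.02,-20]]' 0.55; python3 -m handwheel '[[0,0,0,-10],[0,0,0,-20],[0,0,0,-30],[0,0,0,-40],[0,0,0,-50]]'; python3 -m handwheel '[[0,0,0,-10],[0,0,0,-10]]';python3 - <<'E'
from h import *
import m
im=cams.camera('wrist')[:,:,::-1];cv2.imwrite('pics/w6.png',im)
E
ls
```

```text
t 12.12 pos [469.9 149.6 153.4] yaw 127.3 gap 33.0 F [-4.2  7.9  3. ] M [1.65  0.556 0.589] Mn 0.326
clock: 12.75
eef_pos: [470.3, 149.3, 173.6]
eef_rot: [-3.139, -0.005, 2.578]
wrist_force: [-0.2, 0.6, -1.0]
finger_gap: 42.6
clock: 13.38
eef_pos: [470.5, 149.0, 173.6]
eef_rot: [3.14, -0.005, -2.827]
wrist_force: [-0.3, 0.5, -0.4]
finger_gap: 42.1
clock: 13.62
eef_pos: [470.7, 148.8, 173.5]
eef_rot: [3.139, -0.005, -2.653]
wrist_force: [-0.2, 0.2, -0.7]
finger_gap: 42.2
t 13.62 pos [470.7 148.8 173.5] yaw 208.0 gap 42.2 F [-0.2  0.2 -0.7] M [ 0.097 -0.095  0.032] Mn -0.023
h.py
m.py
pics
w1.npy
w4.npy
w5.npy
```

```bash
python3 -m handwheel '[[0,0,0.021,0],[0,0,0.021,0]]'>/dev/null; python3 m.py; python3 -m handwheel '[[0,0,0,0],[0,0,0,0],[0,0,0,0],[0,0,0,0]]' 1 50 >/dev/null; python3 m.py; for i in 1; do python3 -m handwheel '[[0,0,0,10],[0,0,0,20],[0,0,0,20]]' >/dev/null; python3 m.py; done;  python3 -m handwheel '[[0,0,0,10],[0,0,0,20],[0,0,0,20]]' >/dev/null; python3 m.py; python3 -m handwheel '[[0,0,0,10],[0,0,0,20],[0,0,0,20]]' >/dev/null; python3 m.py
```

```text
t 13.93 pos [470.  148.7 151.7] yaw 207.6 gap 42.4 F [-0.6  1.   0.5] M [ 0.068 -0.119  0.006] Mn 0.054
t 14.43 pos [470.2 148.9 152.1] yaw 207.6 gap 33.6 F [-1.   4.   2.5] M [ 0.757 -0.044 -0.144] Mn -0.158
t 14.8 pos [469.8 148.4 151.9] yaw 187.7 gap 30.4 F [-5.  -0.8  1.9] M [-0.785  0.644 -0.027] Mn 0.319
t 15.18 pos [470.  148.8 152.2] yaw 167.9 gap 30.6 F [-2.6  3.8  3.2] M [ 1.398 -0.154  0.786] Mn 0.186
t 15.55 pos [470.1 148.9 152.7] yaw 148.1 gap 31.5 F [-4.   1.4  7.7] M [0.5   0.659 0.581] Mn 0.333
```

```bash
python3 -m handwheel '[[0,0,0,10],[0,0,0,20],[0,0,0,20]]' >/dev/null; python3 m.py; python3 -m handwheel '[[0,0,0,0]]' >/dev/null; python3 m.py; python3 -m handwheel '[[0,0,0,0],[0,0,0,0],[0,0,-0.02,0],[0,0,-0.02,-10],[0,0,-0.02,-20]]' 0.55 >/dev/null; python3 -m handwheel '[[0,0,0,-10],[0,0,0,-20],[0,0,0,-30],[0,0,0,-40],[0,0,0,-50]]' >/dev/null; python3 -m handwheel '[[0,0,0,-10],[0,0,0,-10]]'>/dev/null; python3 m.py; python3 -m handwheel '[[0,0,0.021,0],[0,0,0.021,0]]'>/dev/null;  python3 -m handwheel '[[0,0,0,0],[0,0,0,0],[0,0,0,0],[0,0,0,0]]' 1 50 >/dev/null; python3 m.py; python3 -m handwheel '[[0,0,0,10],[0,0,0,20],[0,0,0,20]]' >/dev/null; python3 m.py
```

```text
t 15.93 pos [469.9 149.7 154.3] yaw 128.3 gap 32.0 F [-12.7   6.7  20.6] M [1.296 2.295 0.589] Mn 0.427
t 16.05 pos [469.5 150.  155.4] yaw 128.6 gap 32.1 F [-9.9  1.5  9.5] M [0.361 1.725 0.553] Mn 0.394
t 17.55 pos [470.2 149.1 174.9] yaw 209.5 gap 42.6 F [ 0.6  0.5 -1. ] M [ 0.102 -0.152 -0.011] Mn -0.015
t 18.3 pos [469.8 149.  153.2] yaw 209.3 gap 33.7 F [-0.8  2.3  2.2] M [ 0.454 -0.076 -0.06 ] Mn -0.09
t 18.68 pos [469.5 148.8 153.3] yaw 189.4 gap 31.3 F [-4.7 -1.4  4.5] M [-0.471  0.617  0.114] Mn 0.208
```

```bash
python3 -m handwheel '[[0,0,0,10],[0,0,0,10]]' >/dev/null; python3 m.py; python3 -m handwheel '[[0,0,0,10],[0,0,0,10]]' >/dev/null; python3 m.py; python3 -m handwheel '[[0,0,0,10],[0,0,0,10]]' >/dev/null; python3 m.py; python3 -m handwheel '[[0,0,0,10],[0,0,0,10]]' >/dev/null; python3 m.py;python3 -m handwheel '[[0,0,0,0]]' >/dev/null; python3 m.py
```

```text
t 18.93 pos [469.5 148.8 153.4] yaw 179.7 gap 30.6 F [-2.6  2.   4.1] M [0.237 0.241 0.305] Mn 0.298
t 19.18 pos [469.7 148.8 153.6] yaw 170.0 gap 31.3 F [-1.6  0.8  3.4] M [ 0.239 -0.127  0.385] Mn 0.225
t 19.43 pos [469.7 148.9 153.7] yaw 160.5 gap 31.7 F [-4.3  1.4  5.7] M [0.791 0.376 0.715] Mn 0.246
t 19.68 pos [469.6 149.  154. ] yaw 150.9 gap 32.4 F [-5.1  2.2  6.9] M [0.899 0.436 0.83 ] Mn 0.357
t 19.8 pos [469.4 149.  154.1] yaw 151.5 gap 32.7 F [-4.1 -0.2  4.7] M [0.591 0.335 0.672] Mn 0.158
```

```bash
cat > a.py <<'E'
from h import *
n=np.array([-.568,.080,.819]);Q=[]
for i in range(8):
    cams.camera('side');s=read_state();Q.append(np.r_[s['wrist_force'],s['moment']])
Q=np.array(Q);F=Q[:,:3];M=Q[:,3:]-.178*np.c_[F[:,1],-F[:,0],0*F[:,0]]
k=M@n;print('t',round(s['clock'],2),'pos',s['eef_pos'].round(1),'yaw',round(np.degrees(s['eef_rot'][2])%360,1),'gap',round(s['finger_gap'],1),'F',F.mean(0).round(1),'M',Q[:,3:].mean(0).round(3),'Mn',k.mean().round(3),'+-',(k.std()/8**.5).round(3))
E
python3 a.py;python3 -m handwheel '[[0,0,0,7],[0,0,0,14],[0,0,0,14]]' >/dev/null;python3 a.py;python3 -m handwheel '[[0,0,0,5],[0,0,0,10],[0,0,0,10]]' >/dev/null;python3 a.py
```

```text
t 20.2 pos [469.4 149.  154.1] yaw 151.5 gap 32.0 F [-4.2  0.9  5.5] M [0.658 0.374 0.732] Mn 0.291 +- 0.014
t 20.98 pos [469.6 149.2 155.5] yaw 138.1 gap 32.6 F [-9.5  0.3 18.9] M [0.497 1.325 0.851] Mn 0.42 +- 0.018
t 21.75 pos [469.3 149.2 156.5] yaw 128.7 gap 32.6 F [-11.    0.   17.1] M [0.389 1.718 0.74 ] Mn 0.37 +- 0.031
```

```bash
python3 -m handwheel '[[0,0,0,0],[0,0,0,0],[0,0,-0.018,0],[0,0,-0.018,-10],[0,0,-0.018,-20]]' 0.55 >/dev/null; python3 -m handwheel '[[0,0,0,-10],[0,0,0,-20],[0,0,0,-30],[0,0,0,-40],[0,0,0,-50]]' >/dev/null; python3 -m handwheel '[[0,0,0,-10],[0,0,0,-10]]'>/dev/null; python3 a.py; python3 -m handwheel '[[0,0,0.023,0],[0,0,0.023,0]]'>/dev/null;  python3 -m handwheel '[[0,0,0,0],[0,0,0,0],[0,0,0,0],[0,0,0,0]]' 1 50 >/dev/null; python3 m.py; python3 -m handwheel '[[0,0,0,10],[0,0,0,20],[0,0,0,20]]' >/dev/null; python3 a.py
```

```text
t 23.65 pos [469.5 148.8 173.9] yaw 209.7 gap 42.4 F [ 0.1 -0.  -0.1] M [ 0.084 -0.119 -0.019] Mn -0.076 +- 0.025
t 24.4 pos [469.3 148.8 150.5] yaw 209.7 gap 34.1 F [-0.5 -2.   2. ] M [-0.373 -0.202 -0.095] Mn -0.093
t 25.18 pos [469.  148.8 151.3] yaw 189.8 gap 32.2 F [-6.7 -1.5 10.8] M [-0.565  1.003  0.223] Mn 0.339 +- 0.024
```

```bash
python3 -m handwheel '[[0,0,0,9],[0,0,0,18],[0,0,0,18]]' >/dev/null; python3 a.py; python3 -m handwheel '[[0,0,0,7],[0,0,0,12],[0,0,0,12]]' >/dev/null; python3 a.py
```

```text
t 25.95 pos [469.2 148.8 151.3] yaw 171.8 gap 31.0 F [ 3.  -0.7 -0.9] M [-0.316 -0.854  0.306] Mn 0.332 +- 0.016
t 26.73 pos [469.4 149.3 151.4] yaw 160.0 gap 32.1 F [ 3.9  4.2 -1.9] M [ 1.978 -1.589  1.339] Mn 0.321 +- 0.017
```

```bash
python3 -m handwheel '[[0,0,0,0],[0,0,0,0],[0,0,-0.03,0],[0,0,-0.07,-6],[0,0,-0.11,-12]]' 0.55 >/dev/null; python3 -m handwheel '[[-0.03,0,0,0],[-0.057,0,0,0],[-0.057,0,0,0]]';python3 - <<'E'
from h import *
import m
c=cams.get_calibration('wrist');im=cams.camera('wrist')[:,:,::-1];cv2.imwrite('pics/w7.png',im);sd=cams.camera('side')[:,:,::-1];cv2.imwrite('pics/side7.png',sd);s0=cv2.imread('pics/side0.png')
p=proj(c,np.array([463.4,149.9,159.7]),True).round().astype(int);print(p)
f=lambda i:cv2.resize(i,(390,290),interpolation=cv2.INTER_CUBIC)
w5=cv2.imread('pics/w5.png')
A=f(w5[136-29:136+29,275-39:275+39]);B=f(im[p[1]-29:p[1]+29,p[0]-39:p[0]+39])
C=f(s0[200:258,262:340]);D=f(sd[200:258,262:340])
cv2.imwrite('pics/m7.png',np.vstack([np.hstack([A,B]),np.hstack([C,D])]))
E
```

```text
clock: 27.72
eef_pos: [526.6, 140.8, 261.1]
eef_rot: [-3.14, -0.01, 3.004]
wrist_force: [-1.5, 0.7, 0.1]
finger_gap: 42.4
t 27.73 pos [526.6 140.8 261.1] yaw 172.1 gap 42.4 F [-1.5  0.7  0.1] M [-0.033 -0.142  0.005] Mn 0.06
[277 138]
```

View pics/m7.png

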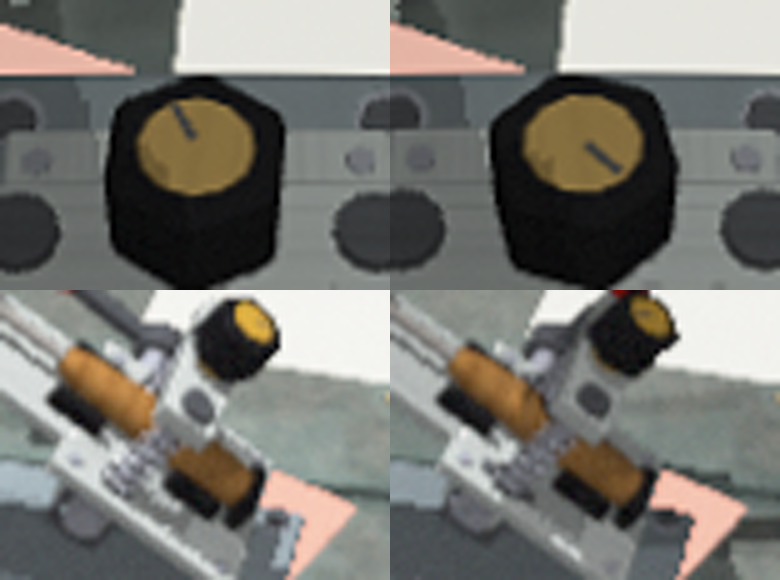

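Wrist crops: the brass mark moved from about -23° to about 136°, so the nut has gone down about 2.77 rad net, less than I had counted. The torque is ambiguous. A view along the deck from up-slope should show the foot gap directly; first a chair clearance check.

Run:
```python
from h import *
S,D=cams.get_calibration('scene'),cams.get_calibration('side')
for a,b in(((303,12),(152,92)),((305,90),(185,150)),((212,12),(95,95))):print([x if i else x.round() for i,x in enumerate(tri([ray(S,a),ray(D,b)]))])
for p in((200,195),(330,95)):
    o,d=ray(S,p);print((o-d*o[2]/d[2]).round())
for cam in((713,114,361),(693,117,371)):
    print()
```

```text
[array([1143., -630.,   98.]), [np.float64(19.18871667849087), np.float64(19.188716678490863)]]
[array([ 978., -465.,  -61.]), [np.float64(11.836026431175485), np.float64(11.836026431175329)]]
[array([1125., -225.,  227.]), [np.float64(15.274164162404194), np.float64(15.274164162404194)]]
[797. 126.  -0.]
[ 832. -407.    0.]
```

```bash
python3 -m handwheel '[[-0.03,-0.015,0,10],[-0.065,-0.03,0,20],[-0.1,-0.045,0,30],[-0.14,-0.06,0,40],[-0.174,-0.07,0,50]]'; python3 -m handwheel '[[0,0,0.02,10],[0,0,0.04,20],[0,0,0.06,30],[0,0,0.066,40],[0,0,0.066,40]]';python3 - <<'E'
from h import *
c=cams.get_calibration('wrist');im=cams.camera('wrist')[:,:,::-1];cv2.imwrite('pics/w8.png',im);np.save('w8.npy',c,allow_pickle=True)
p=proj(c,np.array([495,145,111]),True).round().astype(int);print(p,read_state()['joints'].round(2))
x,y=np.clip(p[0],50,510),np.clip(p[1],50,370)
A=im[max(0,y-50):y+50,max(0,x-65):x+65]
cv2.imwrite('pics/m8.png',cv2.resize(A,None,fx=6,fy=6,interpolation=cv2.INTER_CUBIC))
E
```

```text
clock: 28.45
eef_pos: [688.8, 47.5, 260.3]
eef_rot: [-3.133, -0.005, 2.126]
wrist_force: [-0.2, -0.1, 0.3]
finger_gap: 42.4
clock: 29.08
eef_pos: [687.5, 47.7, 194.2]
eef_rot: [-3.131, 0.002, 1.429]
wrist_force: [-0.2, 0.1, -0.0]
finger_gap: 42.3
[ 56 143] [ 0.02  0.64  1.07 -0.    1.44  0.16]
```

View pics/m8.png

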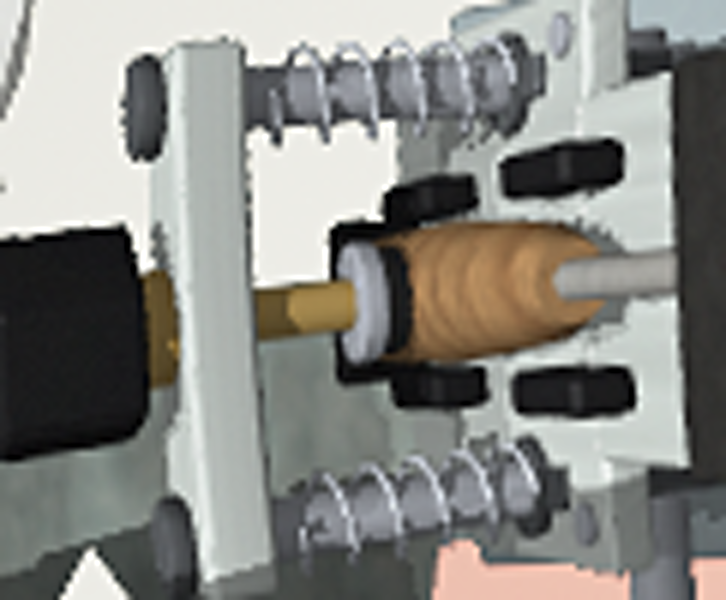

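Picture: the foot's black rubber face is at about (405,300) and the wooden handle starts directly beside it, so it is touching or within a millimetre or two. I'll quantify with a projection along the clamp axis.

Run:
```python
from h import *
W=np.load('w8.npy',allow_pickle=True).item()
n=np.array([-.568,.080,.819]);ex=np.array([.811,-.114,.574]);v=np.array([.139,.990,0])
c=np.array([470,149,148.])
q=lambda x,y,d:((proj(W,c+ex*x+v*y-n*d,True)-[0,93])*6).round(0)
print('nut bottom near corner',q(17.5,0,12))
for y in(0,33,-33):print('bar near top/bot',y,q(13,y,18),q(13,y,30))
for d in(46,50,54,58,62,66,70,74,78):print(d,'foot rim x=9',q(9,0,d),'x=0',q(0,0,d),'post front',q(6,33,d),q(6,-33,d),'side v+-10',q(0,10,d),q(0,-10,d))
```

```text
nut bottom near corner [165. 322.]
bar near top/bot 0 [197. 317.] [271. 308.]
bar near top/bot 33 [187.  90.] [262.  84.]
bar near top/bot -33 [218. 544.] [290. 530.]
46 foot rim x=9 [360. 297.] x=0 [345. 299.] post front [347.  83.] [372. 510.] side v+-10 [341. 235.] [349. 362.]
50 foot rim x=9 [383. 294.] x=0 [367. 296.] post front [370.  82.] [395. 506.] side v+-10 [364. 232.] [372. 359.]
54 foot rim x=9 [407. 291.] x=0 [390. 293.] post front [393.  81.] [418. 502.] side v+-10 [387. 230.] [394. 356.]
58 foot rim x=9 [430. 289.] x=0 [413. 291.] post front [416.  79.] [440. 499.] side v+-10 [410. 228.] [417. 353.]
62 foot rim x=9 [453. 286.] x=0 [435. 288.] post front [439.  78.] [463. 495.] side v+-10 [432. 226.] [439. 350.]
66 foot rim x=9 [476. 284.] x=0 [457. 286.] post front [462.  77.] [485. 491.] side v+-10 [454. 224.] [461. 348.]
70 foot rim x=9 [498. 281.] x=0 [479. 283.] post front [485.  76.] [507. 487.] side v+-10 [476. 222.] [483. 345.]
74 foot rim x=9 [520. 279.] x=0 [501. 281.] post front [507.  75.] [529. 484.] side v+-10 [498. 220.] [505. 342.]
78 foot rim x=9 [543. 277.] x=0 [523. 279.] post front [529.  74.] [550. 480.] side v+-10 [520. 218.] [527. 340.]
```

```bash
python3 -m handwheel '[[0,0,-0.06,0],[0.015,-0.05,-0.07,-10],[0.03,-0.1,-0.07,-20],[0.045,-0.15,-0.07,-30],[0.06,-0.2,-0.07,-40]]'; python3 -m handwheel '[[0,0,0,-10],[0,0,0,-20],[0,0,0,-30],[0,0,0,-40],[0,0,0,-50]]'; python3 -m handwheel '[[0,0,0,-10],[0,0,0,-20],[0,0,0,-25],[0,0,0,-25]]'
```

```text
clock: 29.75
eef_pos: [496.9, 135.5, 267.3]
eef_rot: [-3.135, -0.004, 2.14]
wrist_force: [0.5, 0.2, 1.1]
finger_gap: 42.7
clock: 30.38
eef_pos: [496.7, 135.6, 268.1]
eef_rot: [-3.141, -0.007, 3.023]
wrist_force: [-0.8, -0.4, 0.4]
finger_gap: 42.2
clock: 30.88
eef_pos: [496.6, 135.7, 268.8]
eef_rot: [3.139, -0.006, -2.821]
wrist_force: [0.2, 0.2, -0.2]
finger_gap: 42.6
```

```bash
python3 -m handwheel '[[0.021,0.021,0,1.4],[0.021,0.021,0.05,1.4],[0.021,0.021,0.09,1.4],[0.021,0.021,0.117,1.4],[0.021,0.021,0.117,1.4]]'>/dev/null;python3 a.py; python3 -m handwheel '[[0,0,0,0],[0,0,0,0],[0,0,0,0],[0,0,0,0]]' 1 50 >/dev/null; python3 m.py; python3 -m handwheel '[[0,0,0,7],[0,0,0,12],[0,0,0,12]]' >/dev/null; python3 a.py;  python3 -m handwheel '[[0,0,0,6],[0,0,0,6]]' >/dev/null; python3 a.py; python3 -m handwheel '[[0,0,0,6],[0,0,0,6]]' >/dev/null; python3 a.py
```

```text
t 31.9 pos [469.5 149.1 152.6] yaw 197.0 gap 41.8 F [-0.1  0.1  0.2] M [ 0.064 -0.132 -0.02 ] Mn -0.054 +- 0.024
t 32.4 pos [469.7 148.9 152.7] yaw 197.0 gap 32.8 F [-0.5 -3.6  2.6] M [-1.1   -0.379 -0.253] Mn 0.019
t 33.17 pos [469.6 148.9 152.8] yaw 185.1 gap 30.7 F [-3.  -2.6  5.3] M [-0.679  0.357  0.025] Mn 0.124 +- 0.015
t 33.83 pos [469.4 148.8 152.9] yaw 179.2 gap 30.3 F [-3.9 -3.4  6. ] M [-1.183  0.516 -0.091] Mn 0.237 +- 0.026
t 34.48 pos [469.3 148.9 153. ] yaw 173.4 gap 29.6 F [-3.1 -1.5  5.1] M [-0.272  0.293  0.394] Mn 0.307 +- 0.015
```

```bash
sed -i 's/range(8)/range(14)/; s/8\*\*/14**/' a.py; python3 -m handwheel '[[0,0,0,6],[0,0,0,6]]' >/dev/null; python3 a.py; python3 -m handwheel '[[0,0,0,6],[0,0,0,6]]' >/dev/null; python3 a.py
```

```text
t 35.42 pos [469.4 149.  153. ] yaw 167.4 gap 30.0 F [-1.6  3.1  4. ] M [ 1.503 -0.129  1.106] Mn 0.336 +- 0.015
t 36.38 pos [468.9 149.2 153.4] yaw 161.5 gap 30.2 F [-8.1  3.5 11.2] M [1.579 1.118 1.101] Mn 0.334 +- 0.014
```

```bash
python3 -m handwheel '[[0,0,0,-10],[0,0,0,-20],[0,0,0,-28],[0,0,0,-28]]' >/dev/null; python3 a.py; python3 -m handwheel '[[0,0,0,-6],[0,0,0,-6]]' >/dev/null; python3 a.py
```

```text
t 37.58 pos [468.6 148.2 153.4] yaw 189.3 gap 31.0 F [-3.6 -0.2  6.3] M [-0.993  0.407 -0.95 ] Mn -0.254 +- 0.015
t 38.52 pos [468.1 147.8 153.7] yaw 195.2 gap 31.5 F [-7.4  3.7 11.3] M [-0.262  1.069 -1.045] Mn -0.348 +- 0.015
```

```bash
python3 -m handwheel '[[0,0,0,10],[0,0,0,20],[0,0,0,30],[0,0,0,33.5],[0,0,0,33.5]]' >/dev/null; python3 a.py; python3 -m handwheel '[[0,0,0,0],[0,0,0,0],[0,0,-0.03,0],[0,0,-0.07,-6],[0,0,-0.11,-10.5]]' 0.55 >/dev/null; python3 a.py
```

```text
t 39.85 pos [467.4 149.  154.4] yaw 161.7 gap 30.1 F [-12.5  11.6  16.1] M [3.    1.996 1.002] Mn 0.267 +- 0.013
t 41.17 pos [468.5 149.  264.2] yaw 172.2 gap 42.7 F [ 0.1 -0.1  0.3] M [ 0.049 -0.135 -0.008] Mn -0.054 +- 0.012
```

```bash
python3 -m handwheel '[[-0.03,0,0,0],[-0.057,0,0,0],[-0.057,0,0,0]]'
cat > mark.py <<'E'
from h import *
def mark(f,c):
    im=cv2.imread(f);x,y=c;P=im[y-20:y+20,x-22:x+22];P=cv2.resize(P,None,fx=8,fy=8,interpolation=cv2.INTER_CUBIC)
    h=cv2.cvtColor(P,cv2.COLOR_BGR2HSV);b=((h[...,0]>12)&(h[...,0]<32)&(h[...,1]>95)&(h[...,2]>60)).astype(np.uint8)
    ct=max(cv2.findContours(b,0,2)[0],key=cv2.contourArea);hu=cv2.convexHull(ct);e=cv2.fitEllipse(hu)
    k=np.zeros(b.shape,np.uint8);cv2.fillConvexPoly(k,hu,1);k=cv2.erode(k,np.ones((9,9)))
    d=((h[...,1]<80)&(k>0)).astype(np.uint8);yy,xx=np.nonzero(d)
    (cx,cy)=e[0];bb=cv2.boundingRect(hu);s=bb[2]/bb[3]
    v=np.array([xx.mean()-cx,(yy.mean()-cy)*s]);print(f,'n',len(xx),'angle cw from up',np.degrees(np.arctan2(v[0],-v[1])).round(1),bb)
c=cams.get_calibration('wrist');cv2.imwrite('pics/w9.png',cams.camera('wrist')[:,:,::-1]);cv2.imwrite('pics/side9.png',cams.camera('side')[:,:,::-1])
p=proj(c,np.array([463.4,149.9,159.7]),True).round().astype(int)
mark('pics/w5.png',(275,136));mark('pics/w7.png',(277,138));mark('pics/w9.png',tuple(p))
E
python3 mark.py
```

```text
clock: 41.55
eef_pos: [525.7, 140.9, 262.9]
eef_rot: [-3.14, -0.011, 3.005]
wrist_force: [-0.6, -0.5, 0.2]
finger_gap: 42.0
pics/w5.png n 782 angle cw from up -22.6 (83, 83, 190, 159)
pics/w7.png n 866 angle cw from up 131.6 (77, 79, 193, 157)
pics/w9.png n 846 angle cw from up 138.7 (78, 81, 192, 159)
```

```bash
python3 -m handwheel '[[0.03,0,0,-10],[0.055,0.001,0.03,-20],[0.055,0.001,0.07,-22.8],[0.055,0.001,0.111,-22.8],[0.055,0.001,0.111,-22.8]]'>/dev/null;python3 m.py; python3 -m handwheel '[[0,0,0,0],[0,0,0,0],[0,0,0,0],[0,0,0,0]]' 1 50 >/dev/null; python3 m.py; python3 -m handwheel '[[0,0,0,10],[0,0,0,20],[0,0,0,30],[0,0,0,35],[0,0,0,35]]' >/dev/null; python3 a.py;  python3 -m handwheel '[[0,0,0,7],[0,0,0,7]]' >/dev/null; python3 a.py
```

```text
t 42.27 pos [467.2 149.6 151.4] yaw 195.0 gap 42.2 F [-0.2  0.1  0.6] M [ 0.085 -0.141  0.016] Mn -0.036
t 42.77 pos [467.7 148.7 154.1] yaw 195.0 gap 31.4 F [-6.2 -8.2 10.1] M [-2.205  0.861 -0.784] Mn -0.241Traceback (most recent call last):
  File "a.py", line 4, in <module>
    cams.camera('side');s=read_state();Q.append(np.r_[s['wrist_force'],s['moment']])
    ~~~~~~~~~~~^^^^^^^^
ValueError: 200 camera calls are used up
Traceback (most recent call last):
  File "a.py", line 4, in <module>
    cams.camera('side');s=read_state();Q.append(np.r_[s['wrist_force'],s['moment']])
    ~~~~~~~~~~~^^^^^^^^
ValueError: 200 camera calls are used up
```

```bash
python3 m.py; for i in 1 2 3 4; do python3 -m handwheel '[[0,0,0,0]]' >/dev/null; python3 m.py; done
```

```text
t 44.25 pos [465.4 150.1 157.2] yaw 153.0 gap 30.2 F [-11.9   0.4   1. ] M [0.35  2.066 0.604] Mn 0.333
t 44.38 pos [464.9 150.2 157.8] yaw 153.1 gap 30.6 F [  3.2  -1.  -20.3] M [ 0.076 -0.971  0.632] Mn 0.345
t 44.5 pos [464.8 150.2 157.8] yaw 153.1 gap 30.6 F [  4.6  -1.1 -19.8] M [ 0.233 -1.195  0.651] Mn 0.258
t 44.62 pos [464.8 150.1 157.7] yaw 153.1 gap 30.8 F [  4.   -0.2 -16.9] M [ 0.327 -0.905  0.69 ] Mn 0.342
t 44.75 pos [464.9 150.1 157.7] yaw 153.1 gap 30.3 F [  1.8  -0.3 -17.4] M [ 0.31  -0.761  0.702] Mn 0.335
```

```bash
python3 -m handwheel '[[0,0,0,0],[0,0,0,0],[0,0,-0.03,0],[0,0,-0.07,-10],[0,0,-0.11,-19]]' 0.5 >/dev/null; python3 -m handwheel '[[0,0,0,0],[0,0,0,0]]' 1 20; python3 m.py
```

```text
clock: 45.62
eef_pos: [466.8, 150.4, 269.9]
eef_rot: [-3.139, -0.015, 3.007]
wrist_force: [-0.5, -0.2, 0.2]
finger_gap: 30.5
t 45.62 pos [466.8 150.4 269.9] yaw 172.3 gap 30.5 F [-0.5 -0.2  0.2] M [ 0.078 -0.162  0.003] Mn -0.084
```

```bash
python3 -m handwheel '[[0.025,-0.045,0,0],[0.05,-0.093,0,0],[0.05,-0.093,0.05,0],[0.05,-0.093,0.1,0],[0.05,-0.093,0.138,0]]'; python3 -m handwheel '[[0,0,0,0]]'
```

```text
clock: 46.25
eef_pos: [401.5, 64.7, 130.3]
eef_rot: [-3.139, -0.017, 3.005]
wrist_force: [1.2, -0.9, -0.1]
finger_gap: 0.7
clock: 46.38
eef_pos: [399.8, 64.5, 128.0]
eef_rot: [-3.138, -0.023, 3.004]
wrist_force: [0.6, -0.2, 0.8]
finger_gap: -0.0
```

```bash
python3 -m handwheel '[[-0.02,0,0,0],[-0.034,0,-0.01,0],[-0.046,0,-0.019,0],[-0.058,0,-0.026,0],[-0.0685,0,-0.032,0]]'; python3 -m handwheel '[[-0.013,0,-0.002,0],[-0.026,0,-0.003,0],[-0.039,0,-0.004,0],[-0.052,0,-0.006,0]]'
```

```text
clock: 47.0
eef_pos: [468.9, 55.3, 160.0]
eef_rot: [-3.138, -0.022, 3.003]
wrist_force: [-2.3, 0.7, -1.3]
finger_gap: 0.6
clock: 47.5
eef_pos: [520.9, 48.0, 164.6]
eef_rot: [-3.138, -0.023, 3.003]
wrist_force: [-3.8, -0.5, -4.3]
finger_gap: 0.3
```

```bash
python3 -m handwheel '[[-0.01,0,0.001,0],[-0.02,0,0.005,0],[-0.024,0,0.0126,0],[-0.0277,0,0.0206,0],[-0.0315,0,0.0266,0]]'
```

```text
clock: 48.12
eef_pos: [551.7, 43.6, 136.8]
eef_rot: [-3.138, -0.023, 3.003]
wrist_force: [-0.6, -0.4, 3.5]
finger_gap: 0.1
```

```bash
python3 -m handwheel '[[-0.003,0,0.004,0],[-0.005,0,0.007,0],[-0.007,0,0.01,0]]';python3 -m handwheel '[[-0.001,0,0.003,0],[-0.001,0,0.003,0]]';python3 -m handwheel '[[-0.001,0,0.003,0],[-0.001,0,0.003,0]]'
```

```text
clock: 48.5
eef_pos: [558.5, 42.7, 126.5]
eef_rot: [-3.138, -0.023, 3.003]
wrist_force: [0.8, -0.2, 0.1]
finger_gap: 0.9
clock: 48.75
eef_pos: [559.3, 42.5, 123.2]
eef_rot: [-3.138, -0.024, 3.003]
wrist_force: [-0.2, -0.3, -0.0]
finger_gap: 0.4
clock: 49.0
eef_pos: [560.4, 42.5, 121.4]
eef_rot: [-3.138, -0.023, 3.003]
wrist_force: [-5.2, 0.9, 12.4]
finger_gap: 0.5
```

```bash
python3 -m handwheel '[[0,0,0.002,0],[0,0,0.002,0]]';python3 -m handwheel '[[0,0,0.002,0],[0,0,0.002,0]]'
```

```text
clock: 49.25
eef_pos: [560.6, 42.5, 121.1]
eef_rot: [-3.138, -0.021, 3.003]
wrist_force: [-6.7, 0.3, 18.0]
finger_gap: 0.2
clock: 49.5
eef_pos: [560.7, 42.5, 121.0]
eef_rot: [-3.138, -0.02, 3.003]
wrist_force: [-8.9, -0.5, 19.5]
finger_gap: 0.4
```

```bash
python3 -m handwheel '[[0.002,0,-0.01,0],[0.002,0,-0.06,0],[0.002,0,-0.12,0],[0.002,0,-0.12,0]]'; python3 -c "
from cell import manip,read_state
print(read_state()['wrist_force']);print(manip.sign_off())"
```

```text
clock: 50.0
eef_pos: [562.6, 42.9, 245.9]
eef_rot: [-3.139, -0.012, 3.004]
wrist_force: [0.8, -0.4, -0.4]
finger_gap: -0.2
[ 0.84070316 -0.39822927 -0.35351709]
the job is handed in; nothing more can be done
None
```

I opened the cam lever, screwed the adjusting nut down to about finger-tight and pushed the lever shut onto its stop. I handed the job in at 50 s, without being able to confirm the clamping force or see the final state.

**Lever open:** the camera images put the lever's angle from level at about 131°, which is about 1.67 rad of lever travel against the 1.4 rad needed.

**Nut:**
- I turned it in several strokes. The brass mark showed 2.81 rad of clockwise turning before one last small stroke, which I could not check by picture.
- A close view up the slope showed the foot against the handle to within about 1.5 mm.
- The torque was about 0.38 N m turning clockwise against about 0.34 N m with the foot free. I read that as 0.25–0.5 rad past first touch, or roughly 10–25 N on the handle.
- The torque readings are noisy, about ±0.02 N m, so the 1–35 N window is likely met but not certain.

**Lever closed:** the grip resisted with about 3.5 N, a little under the stated 4–7 N. The resistance then vanished as the lever went over centre, and after that it held against a 20 N push without moving.

**Not checked:**
- I used up all 200 camera calls on averaging the torque. There is no picture of the closed lever, the paddle in its saddle, or the jars and dish at the end.
- In the last wrist and side pictures I looked at, taken before the final nut strokes, the paddle was in place. I saw no force jump on later moves that would suggest a collision, and the arm was clear of everything when I handed in.

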